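Take the flat battery pack out of the drive box and snap it into the charger

TASK

The ride-on car's blue battery pack is flat and goes on charge. Pinch its two orange side tabs together, without crushing them, so that it comes free of the red drive box, lift it out upright without straining the catches, and set it in the empty bay of the dark grey charger, the same end forward. Then press it gently home on its springs until both tabs have snapped out under their catches, let go, and leave everything else on the bench where it is.

Things in the scene. Friction and masses are not known exactly. Their poses are not given: they have to be found in the camera images.
- pack_grip (a point): The blue battery pack, 90 (its x) x 48 (y) x 76 mm tall, about 0.6 kg, snapped into the red drive box. Point midway between the finger pads of its two orange tabs, 51 mm above its underside. Pads: 30 mm wide (x), 30 mm tall, 62 mm over both when out, 50 mm when pinched to their stops, where they carry the pack. x points to its key end, y to the left tab, z up.
- pack: The same pack, origin at the centre of its underside, same axes. Key end (+x): white stripe on top, notch at the foot. The foot tapers in 3 mm over its lowest 4 mm. Under each pad the tab has a barb, 5 mm out of the side, that hooks under the bay's catch lip: square on top (pulling never frees it), sloped below (it rides in by itself when pushed down). Over 60 N from a finger crushes pack or tabs.
- pack_top (a point): Centre of the pack's flat top, 25 mm above pack_grip, same axes: the place to push it down.
- tab_left (a joint): How far the pack's left (+y) tab is pushed in, m: 0 sprung right out, 0.006 at its stop. Takes about 3 N to start and 6 N at the stop, a little more while its barb bears on the catch; its barb is clear of the catch from about 0.0045.
- tab_right (a joint): The same for the right (-y) tab.
- dock: Red drive box of the car, fixed, 200 x 136 x 46 mm (174 mm wide over its feet). Origin at the centre of its underside, x towards the end with two cable glands; the pack's axes start parallel to it. Its top is flat round the bay, but for a switch and a fuse cap up to 12 mm high, 78 mm from the centre towards -x.
- dock_mouth (a point): Centre of the drive box's bay, level with its top (46 mm up). Home, the pack's underside is 24.5 mm below this point, pack_grip 26.5 mm above it, and both barbs bear up against the catch lips. A sprung contact block below pushes the pack up with 14 N at home, falling to 6 N at 8 mm up, where the block stops. Pulling with over 20 N while hooked damages the catches.
- charger: Dark grey charger, fixed, 180 x 130 x 46 mm, with an empty bay in its top, the same as the drive box's: springs, catch lips, key rib. Origin at the centre of its underside; -x is the end with a row of small lights, +x the end with the mains inlet. The pack goes in with its x along the charger's x; the key rib stops it the other way round.
- charger_mouth (a point): Centre of the charger's bay, level with its top, mouth 93 x 50 mm. Let go in it, the pack stands 5 to 10 mm too high on springs and lips, tabs partly in. A push of some 10 to 16 N on top, most as the barbs ride in, takes it down; the tabs snap out at home (pack_grip 26.5 mm, top 51.5 mm above this point), hard floor 1.5 mm lower; short of that it springs back. Over 25 N damages the contacts.
- spare_pack: A grey spare pack with black tabs standing upright on the bench, same size as the blue one, not wanted: leave alone. Origin at the centre of its underside.
- lead_battery: Bystander: blue lead-acid battery, 151 x 65 x 94 mm, standing upright. Origin at the centre of its underside.
- multimeter: Bystander: orange and black multimeter lying flat, 150 x 74 x 44 mm. Origin at the centre of its underside.
- gear_motor: Bystander: black drive gearbox with a silver motor, about 165 x 90 x 50 mm. Origin on its underside.
- adapter: Bystander: black power adapter block, 92 x 48 x 30 mm. Origin at the centre of its underside.
- pliers: Bystander: side cutters with yellow handles lying flat, about 160 mm long. Origin on the underside by the pivot.
- screwdriver: Bystander: screwdriver with a red handle lying flat, 170 mm long. Origin on its underside.
Not all that is in view belongs to the job. What is shaped like the pack but yellow is not meant.

How it is judged (in metres and radians):
On the way, in this order (a step that is already met when the one before it is completed fails the run):
1. both tabs are pinched in while the pack is in the drive box (value of joint each of tab_left, tab_right above 0.004 m and z of pack_grip in the frame of dock between 0.068 and 0.088 m and horizontal distance between pack_grip and dock below 0.006 m), for 0.05 s.
2. the fingers lift the pack clear of the drive box (z of pack_grip in the frame of dock above 0.105 m and contact force between the fingers and pack above 2 N), for 0.1 s.
At the end, for the whole second after the job is handed in: The blue pack is upright, at rest and let go in the charger's bay, home under both catches: within 4 mm of the bay's centre, at most 2 mm above its home height (pinch point 0.0725 m over the charger's underside), in line within 0.06 rad, both tabs sprung out to within 1.5 mm (z of pack_grip in the frame of charger between 0.068 and 0.0745 m and horizontal distance between pack_grip and charger below 0.004 m and angle between the x axis of pack_grip and the x axis of charger, either way round below 0.06 rad and angle between pack_grip's own z axis and vertical below 0.05 rad and value of joint each of tab_left, tab_right below 0.0015 m and linear speed of pack below 0.02 m/s); the robot touches nothing.
It fails at once if the pack strains the drive box's catches or contacts (contact force between pack and dock above 55 N).
It fails at once if the pack is pressed too hard into the charger (contact force between pack and charger above 70 N or (contact force between the fingers and pack above 38 N and horizontal distance between pack_grip and charger below 0.008 m and z of pack_grip in the frame of charger below 0.086 m and value of joint any of tab_left, tab_right below 0.0045 m)).
It fails at once if the tabs or pack are crushed between the fingers (contact force between the fingers and pack above 150 N).
It fails at once if the pack is tipped over (angle between pack_grip's own z axis and vertical above 0.6 rad).
It fails at once if a bystander is disturbed (distance of any of spare_pack, lead_battery, multimeter, gear_motor, adapter, pliers, screwdriver from where it was at the start of the episode above 0.02 m).
It also fails if it takes over 48 s, if anything falls off the work surface, if the arm or the gripper's body presses on something with over 40 N, if the wrist force passes 120 N, or if a joint passes its speed limit or range.

ROBOT

A 6-joint arm with a two-finger parallel gripper is mounted at the origin on the work surface. World frame = base frame: x ahead of the robot, y to its left, z up, the work surface at z = 0. Lengths are in m, angles in degrees, forces in N, time in s.
With the tool pointing down it reaches from about 0.35 to 0.875 m from the base axis. Payload 4.2 kg.
Tool frame: the origin (TCP) lies midway between the tips of the shut fingers; the grasp point (between the pads) lies 19 mm behind it; z points along the fingers, y is the line along which they close (so a half turn about z gives the same grasp; the last joint's range is limited). The gripper opens to 87 mm and grips with 3 to 60 N. Pads are 19 mm wide; open, the fingers measure 117 mm over their backs; the gripper's body (75 mm by 190 mm) begins 51 mm behind the grasp point.
Start: joints at [81.222, 22.042, 0.453, 0, -68.411, -14.817], TCP at [0.25, 0.573, 0.223] pointing down, gripper open.
Joint ranges: [-179.83, 179.83], [-69.29, 118.12], [-61.27, 80.66], [-181.25, 117.63], [-171.15, -9.14], [-177.46, 177.46]. Speed limits (degrees/s): [159.86, 159.86, 180, 180, 180, 180].

INTERFACE

Orientations are given as [roll, pitch, yaw] about the fixed x, y, z axes, in that order (R = Rz(yaw) Ry(pitch) Rx(roll)).
In Python, from workcell import env gives the robot as it stands. The module is installed in compiled form; this text tells all that it offers. Calls block until the motion is done:
- env.goto(position, orientation): joint-space move of the TCP to a pose.
- env.move_straight(position, rotation=None, rate=0.15, force_limit=None): straight line of the TCP; rotation=None keeps the orientation; rate is the mean speed in m/s. With force_limit (N) it stops when the force on the tool has changed by that much, and returns True; else False.
- env.set_joints(angles): joint-space move.
- env.gripper_to(opening, grasp_force=None): opening from 0.0 (shut) to 1.0 (fully open); grasp_force is the grip in N (None keeps the last); returns when the fingers have stopped.
- env.dwell(seconds).
- env.inverse_kinematics(position, orientation): joint angles nearest the present ones, or None.
- env.read_state(): the state.
- env.grab_frame(name): name is "scene" or "top"; returns a dict with "image" (384x512x3 uint8, blue, green, red), "fx", "fy", "cx", "cy" (pixels), "position" and "orientation" of the camera in the world. Camera axes: x right, y up, looking along -z (the intrinsics and any distortion apply to the point x, -y, -z); pixel columns grow to the right and rows downward; lengths in m; the calibration is good to about 2 mm. A picture is of the moment at which its call begins. There is no depth.
A pose or a line that the arm cannot do raises env.Unreachable and nothing moves.
- env.close_job(): hands the job in; it is judged then, once.
Trained networks look in a picture, given as the dict that the camera call returned (one of the last four; its "shot" number tells which), for a name from the list of things; names that differ only in an ending like _2 or _b are one class to them, and where a whole thing is asked for, a point or a joint stands for the part that bears it (a point fixed in the world has none). Each returns a list of dicts, best first, with "score" (0 to 1); they miss things now and then, are a little off and sometimes report something else, mostly with a low value. They report only what shows in the picture. A call takes as long as a camera call. They do not tell look-alikes from the thing itself.
- env.search_frame(picture, thing): "xyz" ([x, y, z] in m, in world coordinates, good to about 4 mm: the middle of the surface that is visible of it).
- env.trace(picture, thing): "mask" (384x512 bool, what is visible of it).
The state is a dict: "clock": time; "joint_positions": joint angles; "qvel": joint speeds; "joint_torque": joint torques, N m; "position": TCP position; "tool_rot": TCP orientation; "force": force on the tool from outside, world axes, zero at the start; "wrist_torque": the same for the moment, N m; "opening": opening from 0.0 (shut) to 1.0 (fully open); "finger_force": force on a finger pad.
Only numpy, scipy, OpenCV 4.12 (cv2) and the standard library are available. Lean on these libraries where they do the work, as an engineer would, in place of code of your own. Each camera call takes 0.05 s, during which the arm holds its last target. There are 200 camera calls.

## Working session

There is one attempt and no reset: what is moved stays moved. The work goes in short steps, each a Python script; the robot and the scene stay as the last script left them, time stands still between calls to the robot, and variables do not carry over. Pictures are saved under pics/ and viewed, at most 10 in all, crops included, and the job is handed in when it is done.

```bash
mkdir -p pics; python3 - <<'E'
from workcell import env
import cv2,numpy as np
np.set_printoptions(precision=4,suppress=True)
for n in("scene","top"):
    p=env.grab_frame(n);cv2.imwrite(f"pics/{n}0.png",p["image"])
    print(n,{k:v for k,v in p.items() if k!="image"})
    for t in("pack","pack_top","tab_left","dock","charger","spare_pack","lead_battery","multimeter","gear_motor","adapter","pliers","screwdriver"):
        print(t,[(np.round(d["xyz"],3).tolist(),round(d["score"],2)) for d in env.search_frame(p,t)][:4])
s=env.read_state();print(s["clock"],s["tool_rot"],s["opening"])
E
```

```text
scene {'fx': 495.07010706679694, 'fy': 495.07010706679694, 'cx': 251.6684324386999, 'cy': 186.77670631772065, 'position': array([ 1.1245, -0.9227,  1.6555]), 'orientation': array([34.5452, -0.1935, 32.2359]), 'shot': 1}
pack [([0.517, 0.203, 0.097], 0.91), ([0.779, -0.032, 0.077], 0.47), ([0.668, 0.448, 0.024], 0.43)]
pack_top [([0.513, 0.205, 0.101], 0.64), ([0.399, 0.016, 0.069], 0.56)]
tab_left []
dock [([0.534, 0.187, 0.047], 0.82)]
charger [([0.567, -0.147, 0.048], 0.7), ([0.778, -0.034, 0.077], 0.52)]
spare_pack [([0.774, -0.034, 0.074], 0.82)]
lead_battery [([0.783, 0.165, 0.088], 0.9)]
multimeter [([0.503, -0.513, 0.04], 0.92)]
gear_motor [([0.482, 0.513, 0.046], 0.7), ([0.566, -0.151, 0.05], 0.53)]
adapter [([0.322, 0.38, 0.031], 0.48), ([0.568, -0.152, 0.049], 0.29)]
pliers [([0.33, -0.458, 0.009], 0.56), ([0.666, 0.446, 0.024], 0.28), ([0.516, 0.204, 0.098], 0.21)]
screwdriver []
top {'fx': 395.2713738948085, 'fy': 395.2713738948085, 'cx': 252.2723588617265, 'cy': 191.66283937241505, 'position': array([0.4463, 0.0199, 1.3612]), 'orientation': array([  4.627 ,  -0.7535, -88.3136]), 'shot': 2}
pack [([0.392, 0.03, 0.079], 0.83), ([0.511, 0.208, 0.101], 0.74)]
pack_top [([0.509, 0.21, 0.1], 0.97), ([0.39, 0.028, 0.074], 0.94)]
tab_left []
dock [([0.509, 0.21, 0.047], 0.77)]
charger [([0.561, -0.146, 0.046], 0.95)]
spare_pack [([0.765, -0.016, 0.075], 0.73)]
lead_battery [([0.773, 0.183, 0.094], 0.91)]
multimeter [([0.496, -0.503, 0.035], 0.55)]
gear_motor [([0.475, 0.521, 0.055], 0.69)]
adapter [([0.319, 0.385, 0.027], 0.95)]
pliers [([0.334, -0.458, 0.013], 0.82), ([0.777, 0.185, 0.093], 0.64), ([0.765, -0.014, 0.073], 0.62)]
screwdriver [([0.664, 0.45, 0.022], 0.64)]
1.3 [-179.9984    0.0014  -23.5941] 1.0002040966059904
```

```bash
python3 -c "
import cv2,numpy as np
a=cv2.imread('pics/scene0.png');b=cv2.imread('pics/top0.png')
cv2.imwrite('pics/s0.png',cv2.resize(a,(800,600),interpolation=2));cv2.imwrite('pics/t0.png',cv2.resize(b,(800,600),interpolation=2))"
```

```text
(no output)
```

View pics/s0.png

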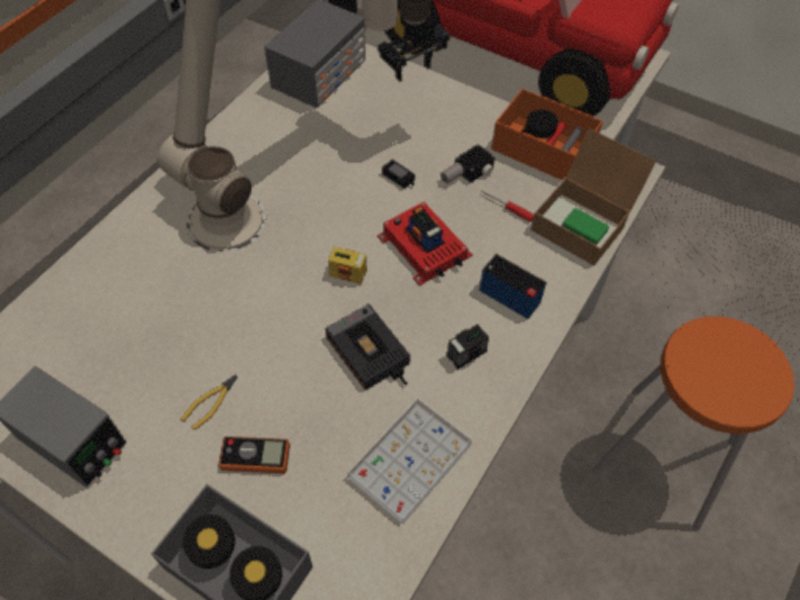

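View pics/t0.png

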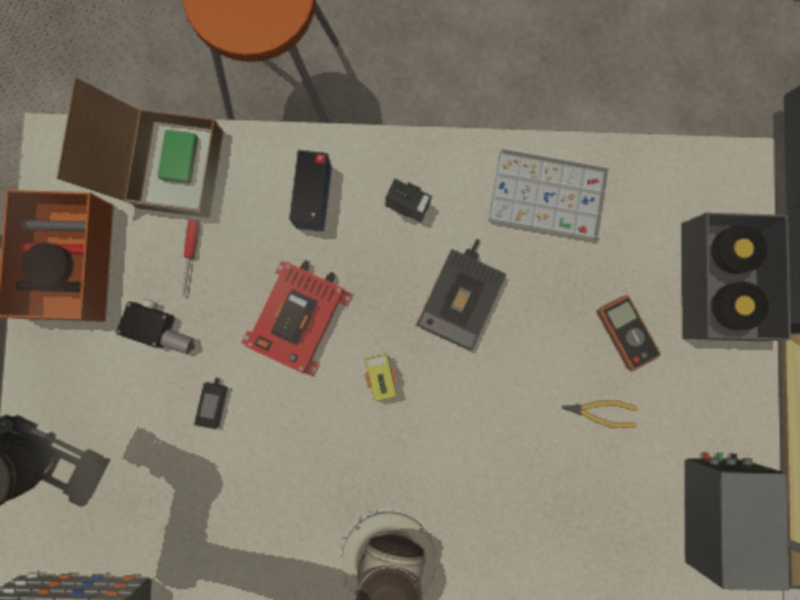

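The candidates, as pixels in the enlarged top view, are the blue pack in the red box (296,315), the yellow look-alike (380,378) and the grey spare (408,200). The blue one in the drive box fits: it has a white stripe towards the glands. I'll confirm that in a crop and measure it.

```bash
cat > h.py <<'E'
from workcell import env
import cv2,numpy as np
from scipy.spatial.transform import Rotation as R
np.set_printoptions(precision=4,suppress=True)
def plane(p,uv,z):
    uv=np.atleast_2d(uv).astype(float)
    d=np.c_[(uv[:,0]-p["cx"])/p["fx"],-(uv[:,1]-p["cy"])/p["fy"],-np.ones(len(uv))]
    d=R.from_euler("xyz",p["orientation"],degrees=True).apply(d); c=p["position"]
    return (c+d*((z-c[2])/d[:,2])[:,None])[:,:2]
def pix(p,X):
    q=R.from_euler("xyz",p["orientation"],degrees=True).inv().apply(np.atleast_2d(X)-p["position"])
    return np.c_[p["cx"]-p["fx"]*q[:,0]/q[:,2],p["cy"]+p["fy"]*q[:,1]/q[:,2]]
def rect(p,mask,z):
    c=max(cv2.findContours(mask.astype(np.uint8),0,1)[0],key=cv2.contourArea)[:,0]
    return cv2.minAreaRect((plane(p,c,z)*1000).astype(np.float32))
E
python3 - <<'E'
from h import *
p=env.grab_frame("top");q=env.grab_frame("scene")
for n,P in(("top",p),("scene",q)):
  for t,z in(("dock",.046),("charger",.046),("pack",.0975)):
    for m in env.trace(P,t)[:2]: print(n,t,round(m["score"],2),m["mask"].sum(),rect(P,m["mask"],z))
I=p["image"]
def crop(c,r=42): 
    u,v=map(int,c); return cv2.resize(I[v-r:v+r,u-r:u+r],(400,400),interpolation=cv2.INTER_CUBIC),(u-r,v-r)
a,oa=crop(pix(p,[.51,.21,.08])[0]);b,ob=crop(pix(p,[.561,-.146,.046])[0]);print(oa,ob,"scale",400/84)
cv2.imwrite("pics/c1.png",np.hstack([a,b]))
E
```

```text
top dock 0.57 2160 ((517.3494262695312, 208.11752319335938), (168.11061096191406, 215.88710021972656), 66.86273956298828)
top dock 0.39 2183 ((577.1913452148438, -144.75177001953125), (131.9004669189453, 221.3610076904297), 67.13085174560547)
top charger 0.95 2197 ((571.260009765625, -142.00680541992188), (132.61619567871094, 215.53594970703125), 66.08705139160156)
top charger 0.6 482 ((513.2498168945312, 222.00607299804688), (67.14704132080078, 90.45490264892578), 65.70453643798828)
top pack 0.81 508 ((509.6629333496094, 213.71444702148438), (66.0246353149414, 88.1856918334961), 65.28071594238281)
top pack 0.72 464 ((389.8688659667969, 28.696142196655273), (88.9087142944336, 60.57669448852539), 17.577774047851562)
scene dock 0.74 533 ((491.34332275390625, 499.94488525390625), (179.50086975097656, 108.4256362915039), 83.42315673828125)
scene dock 0.68 1124 ((516.1864624023438, 193.0653076171875), (170.57545471191406, 224.57949829101562), 67.46566009521484)
scene charger 0.91 1777 ((580.8718872070312, -155.06198120117188), (143.80397033691406, 240.0135498046875), 65.76484680175781)
scene pack 0.96 468 ((413.3952331542969, -2.2643814086914062), (106.88197326660156, 93.82939910888672), 14.423337936401367)
scene pack 0.65 393 ((518.8851318359375, 198.1978759765625), (77.54341888427734, 122.56615447998047), 68.84133911132812)
(146, 160) (255, 148) scale 4.761904761904762
```

View pics/c1.png

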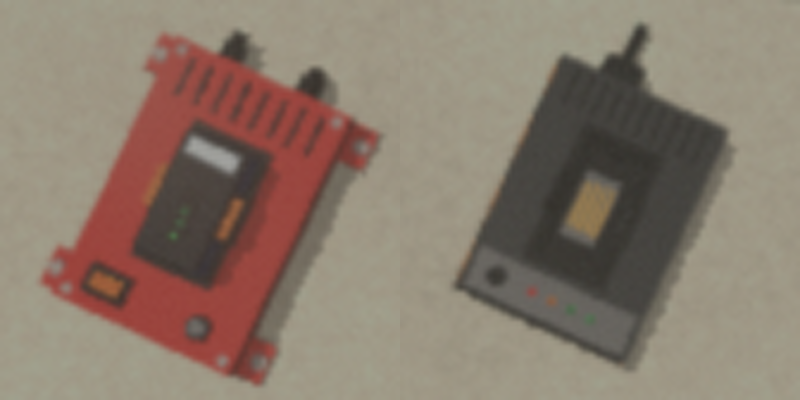

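The crop confirms it. The blue pack has its stripe at crop (213,153), at the gland end, and orange tabs at (153,187) and (230,220). On the right, the charger's lights are at the lower-left end, so its +x points the same way as the pack's. Next I'll fit models to the masks for precise poses.

```bash
cat >> h.py <<'E'
from scipy.optimize import minimize
def box(x0,x1,y0,y1,z0,z1): return np.array([[x,y,z] for x in(x0,x1) for y in(y0,y1) for z in(z0,z1)])
def packparts(zg,lo): # zg: pinch point height, lo: lowest visible z
    return [box(-.045,.045,-.024,.024,lo,zg+.025),box(-.015,.015,-.031,.031,max(lo,zg-.015),zg+.015)]
def sil(p,parts,v,S=8):
    r=R.from_euler("z",v[2],degrees=True); out=np.zeros((384,512),np.float32)
    m=np.zeros((384*S//2,512*S//2),np.uint8);s=S//2
    for b in parts:
        u=pix(p,r.apply(b)+[v[0],v[1],0]); u=(u+.5)*s-.5
        cv2.fillConvexPoly(m,np.round(cv2.convexHull(u.astype(np.float32))*16).astype(np.int32),1,shift=4)
    return cv2.resize(m.astype(np.float32),(512,384),interpolation=cv2.INTER_AREA)
def fit(ps,ms,parts,v0):
    ms=[m.astype(np.float32) for m in ms]
    f=lambda w:sum(np.abs(sil(p,parts,[w[0]/100,w[1]/100,w[2]*3])-m).sum()/m.sum() for p,m in zip(ps,ms))
    w0=np.array([v0[0]*100,v0[1]*100,v0[2]/3])
    r=minimize(f,w0,method="Nelder-Mead",options=dict(initial_simplex=w0+np.vstack([np.zeros(3),np.eye(3)]),xatol=.002,fatol=1e-4))
    return np.array([r.x[0]/100,r.x[1]/100,r.x[2]*3]),r.fun
def pick(P,thing,v,z,n=4):
    u0=pix(P,[v[0],v[1],z])[0]; L=[]
    for m in env.trace(P,thing):
        ys,xs=np.nonzero(m["mask"])
        if np.hypot(xs.mean()-u0[0],ys.mean()-u0[1])<10: return cv2.morphologyEx(m["mask"].astype(np.uint8),2,np.ones((n,n)))
E
python3 - <<'E'
from h import *
p=env.grab_frame("top");q=env.grab_frame("scene")
for t,parts,v0,z in(("charger",[box(-.09,.09,-.065,.065,0,.046)],[.561,-.146,-24],.046),("pack",packparts(.0725,.046),[.51,.21,-24],.08),
                    ("dock",[box(-.1,.1,-.068,.068,0,.046)],[.51,.21,-24],.046)):
    ms=[pick(P,t,v0,z,9 if t!="pack" else 3) for P in(p,q)]
    for nm,ix in(("top",[0]),("scene",[1]),("both",[0,1])):
        if any(ms[i] is None for i in ix): print(t,nm,"none");continue
        print(t,nm,*fit([(p,q)[i] for i in ix],[ms[i] for i in ix],parts,v0))
E
```

```text
charger top [  0.5607  -0.1377 -22.053 ] 0.057197652757167816
charger scene [  0.5599  -0.1378 -24.4932] 0.0729670524597168
charger both [  0.5605  -0.1382 -23.5513] 0.13717979192733765
pack top [  0.5112   0.2168 -23.3339] 0.08712121099233627
pack scene [  0.5076   0.2166 -24.1856] 0.1298913061618805
pack both [  0.5098   0.2169 -23.5086] 0.23233970999717712
dock top [  0.5112   0.216  -22.2768] 0.4813637435436249
dock scene [  0.5074   0.213  -23.1995] 0.5498601794242859
dock both [  0.5108   0.2152 -23.4007] 1.0395432710647583
```

```bash
python3 - <<'E'
from h import *
p=env.grab_frame("top");q=env.grab_frame("scene")
print(pix(p,[[.5112,.2168,.0975],[.509,.21,.0975],[0,0,0]]),pix(q,[[.5112,.2168,.0975],[.509,.21,.0975],[0,0,0],[.25,.573,.223]]))
out=[]
for P in(p,q):
    I=cv2.resize(P["image"],None,fx=5,fy=5,interpolation=cv2.INTER_CUBIC)
    for v,parts in(([.5098,.2169,-23.5],packparts(.0725,.046)+[box(-.1,.1,-.068,.068,.046,.0461)]),([.5605,-.1382,-23.5],[box(-.09,.09,-.065,.065,.046,.0461),box(-.0465,.0465,-.025,.025,.046,.0461)])):
        J=I.copy();r=R.from_euler("z",v[2],degrees=True)
        for b in parts:
            u=(pix(P,r.apply(b)+[v[0],v[1],0])+.5)*5
            cv2.polylines(J,[cv2.convexHull(u.astype(np.float32)).astype(np.int32)],True,(0,255,0),1)
        c=(pix(P,[v[0],v[1],.06])[0]*5).astype(int);out.append(J[c[1]-150:c[1]+150,c[0]-200:c[0]+200] if P is q else J[c[1]-150:c[1]+150,c[0]-200:c[0]+200])
cv2.imwrite("pics/ov.png",np.vstack([np.hstack(out[:2]),np.hstack(out[2:])]))
E
```

```text
[[186.0727 201.4544]
 [188.1747 202.2061]
 [248.9485 357.7719]] [[272.2544 142.6408]
 [270.9314 143.5084]
 [144.4504 140.8465]
 [263.873   46.2152]]
```

View pics/ov.png

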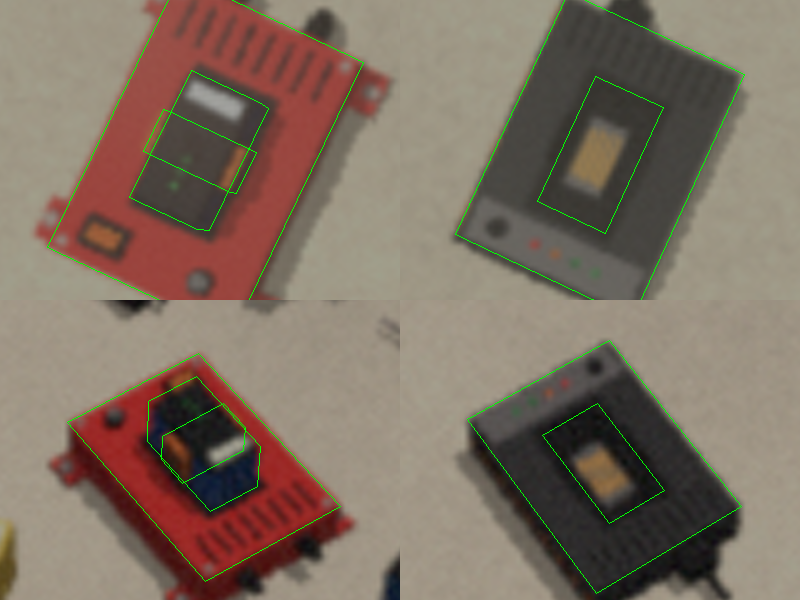

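The overlays fit the drive box and charger to about 1 px; the pack outline sits roughly 1 px too far left. I'll refine on image gradients along the top-face edges.

```bash
cat >> h.py <<'E'
from scipy.ndimage import map_coordinates
def edgefit(ps,rects,v0,rng=(.010,5)):
    """rects: list of (hx,hy,z): maximise the gradient across the rectangle's edges"""
    G=[]
    for p in ps:
        I=cv2.GaussianBlur(p["image"].astype(np.float32),(0,0),.8)
        G.append([(cv2.Sobel(I[:,:,c],5,1,0)/8,cv2.Sobel(I[:,:,c],5,0,1)/8) for c in range(3)])
    t=np.linspace(-.9,.9,60)
    def f(v):
        r=R.from_euler("z",v[2],degrees=True);s=0
        for p,g in zip(ps,G):
            for hx,hy,z in rects:
                for e in([[hx,a*hy,z] for a in t],[[-hx,a*hy,z] for a in t],[[a*hx,hy,z] for a in t],[[a*hx,-hy,z] for a in t]):
                    u=pix(p,r.apply(e)+[v[0],v[1],0]);d=u[-1]-u[0];n=np.array([-d[1],d[0]])/np.hypot(*d)
                    s+=np.sqrt(sum(np.mean(map_coordinates(gx,u.T[::-1],order=1)*n[0]+map_coordinates(gy,u.T[::-1],order=1)*n[1])**2 for gx,gy in g))
        return -s
    from scipy.optimize import differential_evolution as de
    b=[(v0[0]-rng[0],v0[0]+rng[0]),(v0[1]-rng[0],v0[1]+rng[0]),(v0[2]-rng[1],v0[2]+rng[1])]
    r=de(f,b,seed=1,popsize=8,maxiter=25,tol=1e-4);return r.x,r.fun
E
python3 - <<'E'
from h import *
p=env.grab_frame("top");q=env.grab_frame("scene")
for nm,rc,v0 in(("dock",[(.1,.068,.046)],[.51,.215,-23.5]),("packtop",[(.045,.024,.0975)],[.51,.215,-23.5]),("charger",[(.09,.065,.046)],[.5605,-.140,-23.5]),("mouth",[(.0465,.025,.046)],[.5605,-.140,-23.5])):
    for k,ps in(("top",[p]),("scene",[q]),("both",[p,q])): print(nm,k,*edgefit(ps,rc,v0))
E
```

```text
dock top [  0.5108   0.2188 -23.2497] -96.26116310486844
dock scene [  0.511    0.2164 -23.1815] -135.60124904651738
dock both [  0.5107   0.2177 -23.2801] -229.035380993979
packtop top [  0.5056   0.2192 -21.9452] -95.58436857369604
packtop scene [  0.5066   0.2159 -24.7404] -112.85478966249916
packtop both [  0.5057   0.2181 -23.0351] -201.68739652864437
charger top [  0.5568  -0.1361 -23.0352] -122.65442276557913
charger scene [  0.5602  -0.1385 -24.0598] -102.45007933158526
charger both [  0.5579  -0.1369 -23.4183] -216.4915939288177
mouth top [  0.5505  -0.1429 -24.1481] -38.367150323229126
mouth scene [  0.5515  -0.13   -22.3563] -75.62227592239152
mouth both [  0.5521  -0.13   -22.7903] -104.61414856527415
```

```bash
python3 - <<'E'
from h import *
yaw=-23.4;x,y=.5095,.217
env.goto([x,y,.20],[180,0,yaw])
print(env.move_straight([x,y,.0535],rate=.1,force_limit=8),env.read_state()["position"],env.read_state()["force"])
lat=np.array([-np.sin(np.radians(yaw)),np.cos(np.radians(yaw)),0])
for o in(.76,.73,.70,.67):
    env.gripper_to(o,4);env.dwell(.1);s=env.read_state()
    print(o,s["opening"],s["finger_force"],s["force"],"lat",s["force"]@lat,s["clock"])
E
```

```text
False [0.5099 0.2173 0.0541] [ 0.6397  0.6312 -0.3415]
0.76 0.7582781921078054 0.0 [-0.9819  0.5329  0.1244] lat 0.09914169476931037 6.325
0.73 0.7281140639813404 0.0 [-0.3198 -0.5008  0.9703] lat -0.5866459757836993 6.7583
0.7 0.7074221010945609 4.0001701876099105 [ 0.1592 -0.0923  1.3079] lat -0.02151462751565878 7.125
0.67 0.7067101947126082 3.999944146889902 [-0.2305 -0.0601  0.8276] lat -0.14667138267215513 7.4417
```

Both tabs are touched evenly at 61.5 mm with no side load, so the gripper is centred. Pinching and lifting now.

```bash
python3 - <<'E'
from h import *
env.gripper_to(.5,30);env.dwell(.2);s=env.read_state()
print(s["opening"]*87,s["finger_force"],s["force"],s["position"])
if .55<s["opening"]<.59:
    X=s["position"]
    print(env.move_straight([X[0],X[1],X[2]+.012],rate=.03,force_limit=18));s=env.read_state();print(s["position"],s["force"],s["opening"]*87)
    print(env.move_straight([X[0],X[1],.15],rate=.08,force_limit=20))
    env.dwell(.2);s=env.read_state();print(s["position"],s["force"],s["wrist_torque"],s["opening"]*87,s["clock"])
E
```

```text
48.437928798864725 30.0012104034613 [-1.8261 -1.0124  6.7279] [0.5096 0.2169 0.0547]
False
[0.5089 0.2164 0.0658] [ 0.1825 -0.8923 -5.6898] 47.992794347131706
False
[0.5094 0.2167 0.1494] [-0.2235 -0.7118 -4.8789] [ 0.0198 -0.0318 -0.0012] 48.612111945383326 10.0083
```

```bash
python3 - <<'E'
from h import *
x,y,yaw=.559,-.1378,-23.5
env.move_straight([x,y,.15],[180,0,yaw],rate=.2)
env.dwell(.2);s=env.read_state();print(s["position"],s["force"],s["clock"])
out=[]
for n in("top","scene"):
    P=env.grab_frame(n);I=cv2.resize(P["image"],None,fx=5,fy=5,interpolation=cv2.INTER_CUBIC)
    r=R.from_euler("z",yaw,degrees=True);T=s["position"]
    for b,o in [(box(-.045,.045,-.024,.024,T[2]-.032,T[2]+.044),T),(box(-.09,.09,-.065,.065,.046,.0461),[x,y,0])]:
        u=(pix(P,r.apply(b)+[o[0],o[1],0])+.5)*5
        cv2.polylines(I,[cv2.convexHull(u.astype(np.float32)).astype(np.int32)],True,(0,255,0),1)
    c=(pix(P,[x,y,.1])[0]*5).astype(int);out.append(I[c[1]-240:c[1]+240,c[0]-200:c[0]+200])
cv2.imwrite("pics/hov.png",np.hstack(out))
E
```

```text
[ 0.5591 -0.1372  0.1501] [-0.5505  0.7303 -5.0975] 12.15
```

View pics/hov.png

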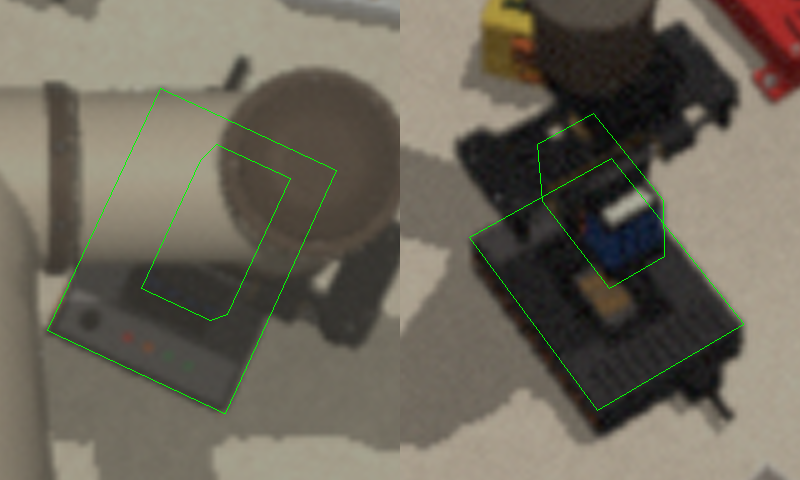

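The scene view shows the pack held upright and in line over the bay, with its stripe end at (628,207), towards the inlet. Lowering under force control.

```bash
python3 - <<'E'
from h import *
x,y=.559,-.1378
env.move_straight([x,y,.085],rate=.12,force_limit=10)
r=env.move_straight([x,y,.062],rate=.03,force_limit=7)
env.dwell(.1);s=env.read_state();print(r,s["position"],s["force"],s["wrist_torque"],s["opening"]*87,s["clock"])
E
```

```text
False [ 0.5583 -0.1379  0.0618] [-3.0254 -3.2509 -3.5994] [-0.7595  0.9376  0.086 ] 48.366378585661536 13.9583
```

```bash
python3 - <<'E'
from h import *
env.gripper_to(.5,8);env.dwell(.1);s=env.read_state();print(s["opening"]*87,s["force"])
env.gripper_to(.85);env.dwell(.2);s=env.read_state();print(s["opening"]*87,s["finger_force"],s["force"])
X=s["position"]
env.move_straight([X[0],X[1],.15],rate=.15);env.gripper_to(0,10);s=env.read_state();print(s["position"],s["force"],s["opening"],s["clock"])
P=env.grab_frame("scene");c=pix(P,[.559,-.138,.08])[0].astype(int);I=P["image"][c[1]-45:c[1]+45,c[0]-60:c[0]+60]
cv2.imwrite("pics/rel.png",cv2.resize(I,(800,600),interpolation=cv2.INTER_CUBIC))
E
```

```text
49.35421545604597 [-3.8971 -4.0863 -3.9388]
74.22835124118345 0.0 [-0.1657 -0.1361  0.1572]
[ 0.559  -0.1378  0.15  ] [-0.7241  0.5363  0.3544] 0.006356422166747666 17.3083
```

View pics/rel.png

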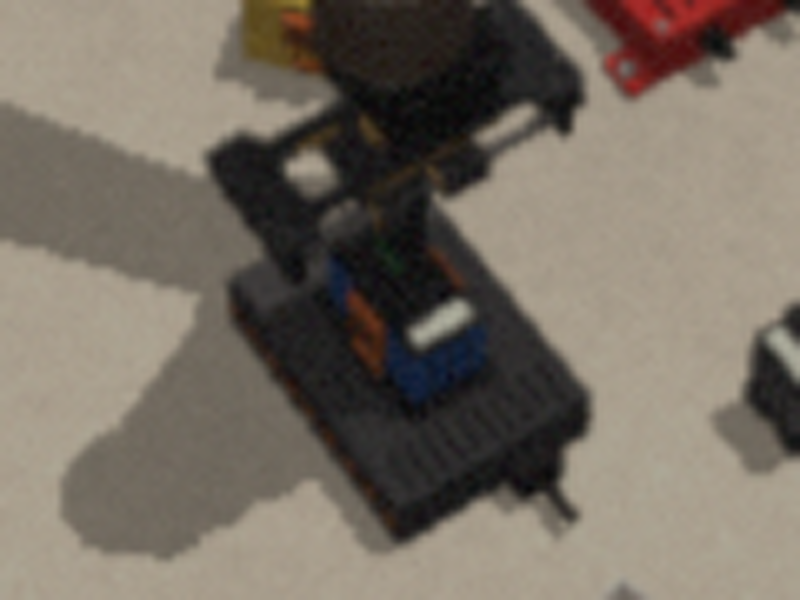

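The pack stands upright in the bay, stripe at crop (440,323) towards the inlet, a little high as expected. Pressing it home gently.

```bash
python3 - <<'E'
from h import *
x,y=.5583,-.1382
env.move_straight([x,y,.114],rate=.1,force_limit=8)
z=.113
while z>.0955:
    r=env.move_straight([x,y,z],rate=.02,force_limit=19);s=env.read_state()
    print(round(z,4),r,s["position"],s["force"],round(s["clock"],2))
    if r or s["force"][2]>19: break
    z-=.0015
E
```

```text
0.113 False [ 0.5587 -0.1382  0.1136] [ 0.4008 -1.0407 -0.3265] 18.12
0.1115 False [ 0.5583 -0.1382  0.1115] [-0.772   0.1798 -0.2283] 18.37
0.11 False [ 0.5582 -0.1382  0.1099] [-0.4656 -0.5178 -0.45  ] 18.62
0.1085 False [ 0.5582 -0.1382  0.1083] [ 0.9329 -0.1132  0.1081] 18.87
0.107 False [ 0.5582 -0.1382  0.1069] [-0.5885  0.9935  0.4949] 19.12
0.1055 False [ 0.5586 -0.1385  0.1061] [-0.3293 -1.3789  4.5209] 19.37
0.104 False [ 0.5587 -0.1386  0.1052] [-1.5443 -0.0371  7.349 ] 19.62
0.1025 False [ 0.5589 -0.1387  0.1042] [-2.1954 -0.226   9.4589] 19.87
0.101 False [ 0.559  -0.1385  0.1026] [-1.9415  0.1519  8.5686] 20.12
0.0995 False [ 0.5586 -0.1387  0.1008] [-2.18   -1.6724  7.4864] 20.37
0.098 False [ 0.5586 -0.1388  0.0994] [-3.4262 -1.4431  7.7238] 20.62
0.0965 False [ 0.5588 -0.1386  0.0979] [-1.2299 -0.132   8.4725] 20.87
```

```bash
python3 - <<'E'
from h import *
x,y=.5583,-.1382;z=.0965
while z>.0925:
    z-=.0006
    env.move_straight([x,y,z],rate=.02);env.dwell(.1);s=env.read_state()
    print(round(z,4),s["position"],s["force"])
    if s["force"][2]>16: break
env.move_straight([x,y,.11],rate=.03);s=env.read_state();print(s["force"],s["clock"])
E
```

```text
0.0959 [ 0.5587 -0.1388  0.0975] [-1.9998 -2.6626  7.6313]
0.0953 [ 0.5588 -0.1388  0.097 ] [-2.5695 -0.414   8.9167]
0.0947 [ 0.5587 -0.1389  0.0967] [-2.9862 -2.0614 10.9641]
0.0941 [ 0.5586 -0.1391  0.0966] [-4.2396 -1.9393 13.8823]
0.0935 [ 0.5586 -0.1392  0.0966] [-5.6452 -0.9539 15.0564]
0.0929 [ 0.5585 -0.1393  0.0965] [-6.0721 -0.8421 18.9181]
[-0.4152 -0.26   -0.0074] 23.6833
```

It bottomed on the floor at 0.0966 m with 19 N. I'll check that it stayed latched with a light touch (contact height) and a look.

```bash
python3 - <<'E'
from h import *
x,y=.5583,-.1382
r=env.move_straight([x,y,.096],rate=.015,force_limit=3);s=env.read_state();print("touch",r,s["position"],s["force"])
env.move_straight([x,y,.2],rate=.15);env.goto([.4,.25,.3],[180,0,-23.5]);env.dwell(.3);s=env.read_state();print(s["force"],s["clock"])
p=env.grab_frame("top");q=env.grab_frame("scene")
rc=[(.045,.024,.0975)]
for k,ps in(("top",[p]),("scene",[q]),("both",[p,q])): print(k,*edgefit(ps,rc,[.559,-.138,-23.5]))
out=[]
for P in(q,p):
    c=pix(P,[.559,-.138,.08])[0].astype(int);out.append(cv2.resize(P["image"][c[1]-45:c[1]+45,c[0]-30:c[0]+30],(400,600),interpolation=cv2.INTER_CUBIC))
cv2.imwrite("pics/fin.png",np.hstack(out))
E
```

```text
touch True [ 0.5583 -0.1383  0.098 ] [-0.73    0.1309  5.1811]
[-0.3789  0.515   0.1202] 27.1667
top [  0.5558  -0.1356 -23.5197] -62.32129362160249
scene [  0.5558  -0.1401 -23.6371] -97.82049983635166
both [  0.5556  -0.1379 -23.4594] -150.6604141028955
```

View pics/fin.png

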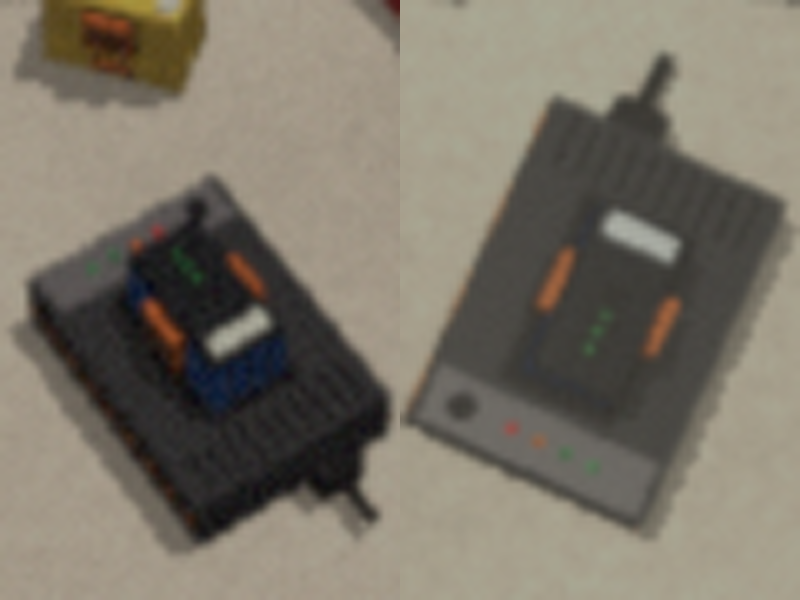

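The touch came at 0.098 m, against a home top height of 0.0975 m, so the pack is latched. Both tabs are out, at (555,280) and (662,327), and the stripe faces the inlet. Handing in.

```bash
python3 -c "
from workcell import env
print(env.close_job())"
```

```text
the job is handed in; nothing more can be done
None
```

I handed the job in at about 27 s on the robot's clock: the blue pack is in the charger bay, stripe end towards the mains inlet, latched at home height with both tabs out and the gripper clear; the judge returned no verdict.

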